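# Jack the test module up against the contact plate and hold it there

### The arm

A 6-joint arm with a two-finger parallel gripper is mounted at the origin on the work surface. World frame = base frame: x ahead of the robot, y to its left, z up, the work surface at z = 0. Lengths are in mm, angles in rad, forces in N, time in s.
With the tool pointing down it reaches from about 350 to 875 mm from the base axis. Payload 4.2 kg.
Tool frame: the origin (TCP) lies at the very end of the fingers, on their centre line; the grasp point (between the pads) lies 19 mm behind it; z points along the fingers, y is the direction in which the jaws open and shut (so a half turn about z gives the same grasp; the last joint's range is limited). The gripper opens to 85 mm and grips with 20 to 120 N. Pads are 22 mm wide; open, the fingers measure 114 mm over their backs; the gripper's body (76 mm by 85 mm) begins 54 mm behind the grasp point. The pads swing forward as they close: fully open they stand 13 mm farther back than shut.
Start: joints at [1.477, 0.385, 0.008, 0, -1.194, -0.259], TCP at [215.921, 586.496, 231.312] pointing down, gripper open.
Joint ranges: [-3.14, 3.14], [-1.21, 2.06], [-1.07, 1.41], [-3.16, 2.05], [-2.99, -0.16], [-3.1, 3.1]. Speed limits (rad/s): [2.79, 2.79, 3.14, 3.14, 3.14, 3.14].

### API

Orientations are given as a unit quaternion [x, y, z, w].
In Python, from bench import arm, optics, job gives the robot as it stands.
- The arm moves only by the tool send_rows, never from a script. Its argument "steps" is a list that holds one entry, the list of rows, each a list of 5 numbers: the shift along the tool's x, y, z in cm, then the turn about the tool's z in rad, then the opening, from 0 (shut) to 1 (fully open). A call has 1 to 10 rows; each row shifts and turns the pose as measured when the row begins, along the tool's axes as they then stand; what a row does not reach is not made up. A row lasts 1/12 s, in which the tool goes at most 41.7 mm and 7.16 degrees, less where a joint would pass 70% of its speed; a pose out of reach is approached as far as the arm can. A call with a gripper value outside its range is refused whole. The fingers move at their own pace and stop on an object; the grip force is fixed at half the most. Time passes only in rows, so rows that do not move let the fingers close. It gives the time, the measured TCP pose, the force and the opening at its end, in the units of the state.
- arm.read_state(): the state, without advancing time (a new reading comes with each control period).
- optics.get_image(name): name is "side" or "top" or "wrist"; returns (picture, depth): 384x512x3 uint8, blue, green, red; 384x512 float32, mm along the optical axis (not along the pixel's ray), 0 where there is no reading.
- optics.get_calibration(name): a dict with "K" (3x3 intrinsics, pixels), "rvec" (rotation vector, rad) and "tvec" (3), from world to camera coordinates, as OpenCV has them; the wrist camera has in their place "hand_eye" (4x4, takes a point from camera to tool coordinates, whose origin is the TCP and whose axes are the flange's). Camera axes: x right, y down, z forward; pixel columns grow to the right and rows downward; lengths in mm; the calibration is good to about 2 mm. The wrist camera is an equidistant fisheye: a pixel r from the principal point sees the ray r / f radians off the axis. A picture is of the moment at which its call begins: read the wrist's pose just before it. get_calibration takes no time and is no camera call.
- job.job_done(): hands the job in, once; it reports no verdict.
The state is a dict: "clock": time; "joints": joint angles; "joint_vel": joint speeds; "joint_efforts": joint torques, N m; "position": TCP position; "ee_rot": TCP orientation; "contact_force": force on the tool from outside, world axes, zero at the start; "wrist_torque": the same for the moment, N m; "gripper_width": finger opening in mm.
Only numpy, scipy, OpenCV 4.12 (cv2) and the standard library are available. Lean on these libraries where they do the work, as an engineer would, in place of code of your own. Each camera call takes 0.05 s, during which the arm holds its last target. There are 200 camera calls.

### The job

Seat the green module in its black nest fully down on the two pegs of the lever jack and let go of it, then set the jack on the table with its saddle centred and square under the marked lift point of the white stand, handle pointing away from the column. Pump the red handle once all the way down and let it come fully back up to wipe the contacts, then press it all the way down again and finish while holding it down, so that the jack alone keeps the brass plate raised. Leave everything else on the table as it is.

Things in the scene. Friction and masses are not known exactly. Their poses are not given: they have to be found in the camera images.
- module: The part to seat: black nest 70 x 44 x 22 mm (x, y, z) with a green unit 56 x 36 mm on top, 42 mm high in all, about 160 g. Origin: centre of its underside. Two holes in the underside, 11 mm wide, 14 mm deep, 22 mm either side of the origin along its x; it fits the pegs either way round. Grip the green unit across its 36 mm (along y), 22 to 42 mm above the underside.
- jack: Loose lever jack, 0.63 kg, on the table; may be slid or carried. Grey base 290 x 80 x 8 mm, from -135 to +155 mm along its x. Origin: underside of the base, under the middle of the gripping block: upright, blue with black rubber sides, 44 (x) x 36 (y) mm, top 70 mm above the table; pinch it from above across its 36 mm. Saddle towards its +x, red handle towards its -x.
- saddle_top (a point): Centre of the top face of the jack's aluminium saddle (66 x 44 mm), 120 mm from the jack's origin along the jack's +x, 45 mm above the table while the handle is up. Two steel pegs, 8 mm across, 11 mm tall, tips tapered, stand on it 22 mm either side of this point along the jack's x. It rises with the handle, at most 18 mm.
- jack_lever (a joint): Jack handle angle in rad: 0 = up (rest, a spring brings it back by itself when let go), 0.5 = all the way down on its stop. The saddle rises 36 mm per rad. It takes about 4 N on the handle unloaded, up to about 12 N when lifting the brass plate.
- handle_top (a point): Centre of the upper face of the red paddle (34 mm long, 44 mm wide across the jack, 14 mm thick) at the jack's -x end: push down here. It is about 81 mm above the table at rest, 42 mm when all the way down. The paddle's centre turns 80 mm from the hinge, from 0.38 rad above level (up) to 0.12 rad below (down).
- lever_hinge (a point): Middle of the handle's level hinge, which runs along the jack's y: 25 mm from the jack's origin along the jack's -x, 45 mm above the table.
- stand: White stand, fixed. Origin: on the table straight below the lift point. Column (90 mm wide, 202 mm high) and foot begin 85 mm from it along the stand's +x; the arm (32 mm wide, 150 to 176 mm above the table) reaches to 32 mm beyond the lift point and bears on top a yellow disc with a black dot, right above the lift point. The jack goes in from the stand's -x side, its x along the stand's x.
- lift_mark (a point): The marked lift point: centre of the underside of the brass contact plate (76 x 60 mm along the stand's x and y, 14 mm thick, yellow cross lines), 95 mm above the table at rest. With the module seated and the handle up, 8 mm of air remain between module and plate.
- lift_pad (a joint): How far the brass plate is raised, m: 0 = resting, free to move straight up 0.02 against its weight (about 0.5 kg) and a 500 N/m spring. The jack under it with the module lifts it by about 0.01.
- spare_module: Bystander, to be left alone: white nest with a grey unit on top, 70 x 44 x 42 mm, a spare with no holes; not the one to use. Origin: centre of its underside.
- flux_jar: Bystander, to be left alone: amber jar with a black cap, 44 mm across, 60 mm high. Origin: centre of its underside.
- parts_tray: Bystander, to be left alone: blue open tray 70 x 110 x 25 mm. Origin: centre of its underside.
- screwdriver: Bystander, to be left alone: screwdriver 170 mm long with an orange handle, lying on the table along its own x. Origin: under its middle.
- tweezers: Bystander, to be left alone: steel tweezers 125 mm long, lying flat, about 6 mm high, along their own x. Origin: under their middle.
- brass_weight: Bystander, to be left alone: brass weight with a knob, 38 mm across, 52 mm high. Origin: centre of its underside.
- wire_spool: Bystander, to be left alone: yellow spool 48 mm across, 30 mm high, standing on its flat side. Origin: centre of its underside.
There are look-alikes about, which are no part of the job. Leave any blue or pink look-alike of the module alone.

How it is judged (in metres and radians):
On the way, in this order (a step that is already met when the one before it is completed fails the run):
1. the module sits fully down on the saddle's pegs and is let go (horizontal distance between module and saddle_top below 0.004 m and z of module in the frame of saddle_top below 0.003 m and angle between the x axis of module and the x axis of jack, either way round below 0.1 rad and angle between module's own z axis and vertical below 0.1 rad and contact force between the fingers and module below 0.3 N and value of joint jack_lever below 0.1 rad), for 0.3 s.
2. the jack stands on the table, let go, its saddle under the marked lift point, handle up (horizontal distance between module and saddle_top below 0.004 m and z of module in the frame of saddle_top below 0.003 m and angle between the x axis of module and the x axis of jack, either way round below 0.1 rad and angle between module's own z axis and vertical below 0.1 rad and horizontal distance between saddle_top and lift_mark below 0.015 m and angle between the x axis of jack and the x axis of stand, either way round below 0.2 rad and angle between jack's own z axis and vertical below 0.08 rad and height (world z) of jack below 0.006 m and contact force between the fingers and jack below 0.3 N and value of joint jack_lever below 0.1 rad), for 0.2 s.
3. first stroke: handle all the way down, plate raised by the module (value of joint jack_lever above 0.44 rad and value of joint lift_pad above 0.006 m), for 0.1 s.
4. handle back up, plate down again (value of joint jack_lever below 0.08 rad and value of joint lift_pad below 0.0015 m), for 0.1 s.
At the end, for the whole second after the job is handed in: Robot holds the handle down (0.44+ of 0.5 rad, 2+ N); plate raised over 6 mm, resting on the module with 4+ N, stand untouched by the robot; module seated (within 4 mm, gap under 3 mm, 0.1 rad); jack flat on the table, saddle within 15 mm and 0.2 rad of the lift point (all of step 3 and horizontal distance between module and saddle_top below 0.004 m and z of module in the frame of saddle_top below 0.003 m and angle between the x axis of module and the x axis of jack, either way round below 0.1 rad and angle between module's own z axis and vertical below 0.1 rad and horizontal distance between saddle_top and lift_mark below 0.015 m and angle between the x axis of jack and the x axis of stand, either way round below 0.2 rad and angle between jack's own z axis and vertical below 0.08 rad and height (world z) of jack below 0.006 m and contact force between module and stand above 4 N and contact force between each of the arm, the fingers and stand below 0.3 N and contact force between any of the fingers, the arm and jack above 2 N); the arm keeps its last pose, push and grip.
It fails at once if a bystander is shoved more than 40 mm or knocked over (distance of any of spare_module, flux_jar, parts_tray, screwdriver, tweezers, brass_weight, wire_spool from where it was at the start of the episode above 0.04 m or angle between any of flux_jar, brass_weight, spare_module, wire_spool's own z axis and vertical above 0.6 rad).
It also fails if it takes over 72 s, if anything falls off the work surface, if the arm or the gripper's body presses on something with over 40 N, if the wrist force passes 120 N, or if a joint passes its speed limit or range.

## Working session

There is one attempt and no reset: what is moved stays moved. The work goes in short steps, Python scripts to look and compute and a tool call to move; the robot and the scene stay as the last step left them, time stands still between calls to the robot, and variables do not carry over. Pictures are saved under pics/ and viewed, about 8 in all and at most 12, crops included, and the job is handed in when it is done.

Besides the shell and the picture viewer there is one more tool, called after "Request:" as name([rows], argument=value, ...), one row to a line, values as JSON. send_rows: Moves the arm, as the interface text tells. Its arguments: {"type":"object","properties":{"steps":{"type":"array","items":{"type":"array","items":{"type":"array","items":{"type":"number"}}}}},"required":["steps"]}

```bash
mkdir -p pics; ls
cat > h.py <<'E'
import numpy as np, cv2
from bench import arm, optics, job
from scipy.spatial.transform import Rotation as R
def cal(n):
    c=optics.get_calibration(n); return np.array(c["K"],float),R.from_rotvec(np.ravel(c["rvec"])).as_matrix(),np.ravel(c["tvec"]).astype(float)
def world(n,depth):
    K,Rm,t=cal(n); v,u=np.mgrid[:384,:512]
    p=np.stack([(u-K[0,2])/K[0,0],(v-K[1,2])/K[1,1],np.ones(u.shape)],-1)*depth[...,None]
    return (p-t)@Rm
def ray(n,u,v,z):
    K,Rm,t=cal(n); d=np.array([(u-K[0,2])/K[0,0],(v-K[1,2])/K[1,1],1])@Rm; o=-t@Rm
    return o+d*(z-o[2])/d[2]
E
python3 - <<'E'
from h import *
s=arm.read_state(); print(s)
for n in("top","side"):
    im,d=optics.get_image(n); np.savez(n+"0",im=im,d=d); cv2.imwrite(f"pics/{n}0.png",cv2.resize(im,None,fx=1.5,fy=1.5))
    K,Rm,t=cal(n); print(n,K.tolist(),-t@Rm,Rm[2])
c=optics.get_calibration("wrist");print(c)
E
```

```text
pics
{'clock': 0.0, 'joints': array([ 1.47659468e+00,  3.85602012e-01,  6.61822717e-03, -5.02873570e-04,
       -1.19402245e+00, -2.58593235e-01]), 'joint_vel': array([ 0.00034712,  0.00020947, -0.00014047, -0.00030079, -0.00210054,
       -0.00215896]), 'joint_efforts': array([-1.45447589e-04, -3.92282259e+01,  1.88408285e+01,  4.18632746e+00,
       -4.57266826e-03,  8.21928978e-06]), 'position': array([215.73368692, 585.95595081, 230.19061247]), 'ee_rot': array([ 9.84465360e-01, -1.75575279e-01, -1.42188517e-04,  1.12040951e-03]), 'contact_force': array([-0.35282691, -0.76135171,  0.24036906]), 'wrist_torque': array([ 0.01325626, -0.01168528, -0.04885389]), 'gripper_width': 85.20102475232987}
top [[363.8625979506065, 0.0, 256.6888116380448], [0.0, 363.8625979506065, 185.53516130953207], [0.0, 0.0, 1.0]] [ 449.7830437  -121.38724162 1149.01499625] [ 0.09319708 -0.01684028 -0.99550525]
side [[449.5867992820341, 0.0, 255.96086096053173], [0.0, 449.5867992820341, 196.3176883731632], [0.0, 0.0, 1.0]] [ 128.98939858 -741.11344538  840.32491918] [ 0.40723274  0.58260558 -0.70337204]
{'K': array([[297.31863964,   0.        , 255.41365712],
       [  0.        , 297.31863964, 189.46317608],
       [  0.        ,   0.        ,   1.        ]]), 'hand_eye': array([[-2.25809002e-04, -9.62985782e-01, -2.69552097e-01,
         6.80845610e+01],
       [ 9.99999215e-01, -5.49624454e-04,  1.12583694e-03,
        -8.24636233e-01],
       [-1.23231739e-03, -2.69551631e-01,  9.62985150e-01,
        -1.42751535e+02],
       [ 0.00000000e+00,  0.00000000e+00,  0.00000000e+00,
         1.00000000e+00]])}
```

View pics/top0.png

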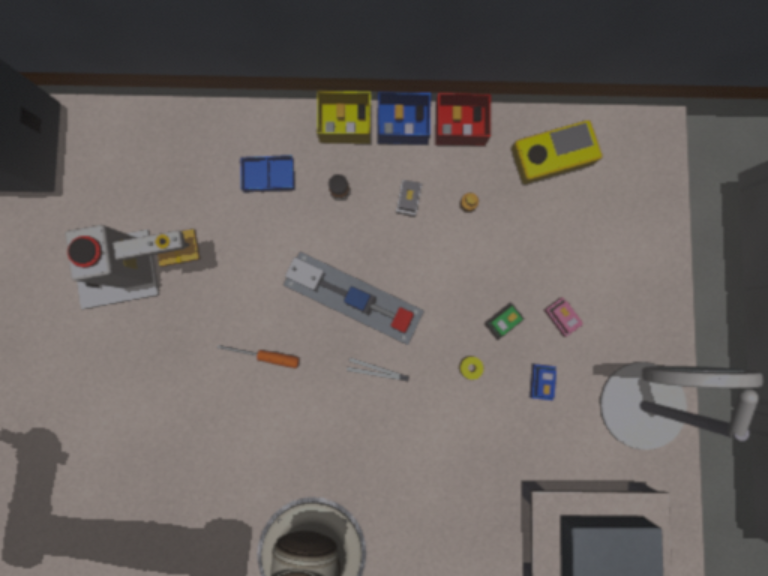

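View pics/side0.png

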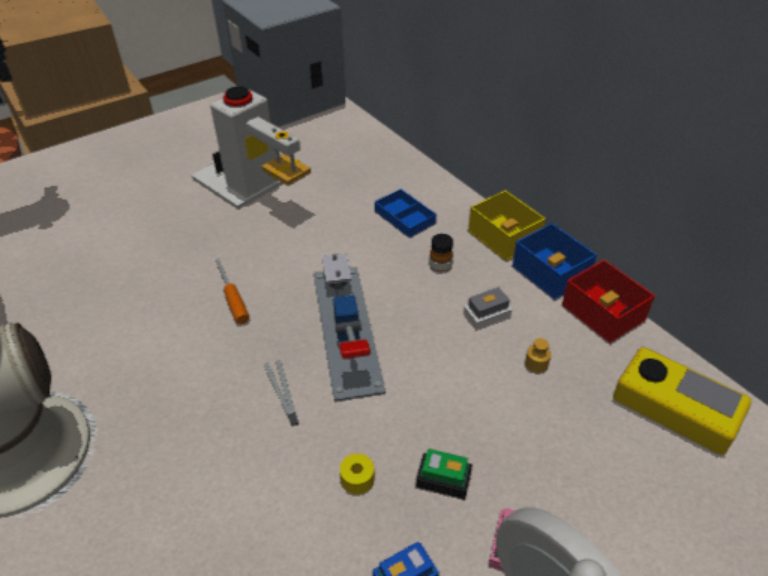

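The top view shows these candidates for the module: green/black at (505,320), blue look-alike (543,382), pink look-alike (565,316), and the grey/white spare (408,197). I choose the green one. The jack runs from its saddle at (305,272) to the red handle at (402,320). The lift disc is at (162,241), with the column to its left.

```bash
cat >> h.py <<'E'
def blob(W,m,box,zr,name):
    k=m&(W[...,2]>zr[0])&(W[...,2]<zr[1]); q=np.zeros_like(k); x0,x1,y0,y1=box; q[y0:y1,x0:x1]=1; k&=q
    n,l,st,_=cv2.connectedComponentsWithStats(k.astype(np.uint8))
    k=l==1+np.argmax(st[1:,4]); P=W[k]
    (c,s,a)=cv2.minAreaRect(P[:,:2].astype(np.float32))
    if s[0]<s[1]: s=s[::-1]; a+=90
    print(name,k.sum(),"rect c",np.round(c,1),"size",np.round(s,1),"long ax deg",round(a,1),"z",np.round(np.percentile(P[:,2],[5,50,95]),1)); return np.array(c),a,k
def masks(im):
    h=cv2.cvtColor(im,cv2.COLOR_BGR2HSV).astype(int); H,S,V=h[...,0],h[...,1],h[...,2]
    return dict(green=(abs(H-62)<18)&(S>120)&(V>40),red=((H<6)|(H>174))&(S>150)&(V>60),blue=(abs(H-110)<14)&(S>80),yel=(H>12)&(H<34)&(S>110)&(V>60),dark=V<45,grey=S<60,any=V>=0)
E
cat > m.py <<'E'
from h import *
B={"top":dict(mod=(315,355,195,230),jack=(180,290,160,235),disc=(98,122,150,172),plate=(95,138,145,185)),
"side":dict(mod=(270,320,295,335),jack=(200,265,160,270),disc=(165,205,80,100),plate=(165,215,90,125))}
for n in B:
    f=np.load(n+"0.npz"); W=world(n,f["d"]); m=masks(f["im"]); b=B[n]; print(n)
    blob(W,m["green"],b["mod"],(25,60),"green")
    blob(W,m["any"],b["mod"],(8,60),"module all")
    blob(W,m["red"],b["jack"],(40,100),"red")
    blob(W,m["blue"],b["jack"],(50,90),"block")
    blob(W,m["grey"],b["jack"],(38,52),"saddle")
    blob(W,m["grey"],b["jack"],(3,14),"base")
    blob(W,m["yel"],b["disc"],(165,190),"disc")
    blob(W,m["yel"],b["plate"],(95,130),"plate")
    blob(W,m["any"],(40,140,140,200) if n=="top" else (100,215,50,140),(150,183),"arm")
E
python3 m.py
python3 - <<'E'
import cv2
a=cv2.imread('pics/top0.png');
c=a[290:420,440:600];d=a[215:360,60:440]
cv2.imwrite('pics/crop.png',cv2.resize(c,None,fx=4,fy=4,interpolation=cv2.INTER_CUBIC))
E
```

```text
top
green 64 rect c [ 470.9 -387.3] size [52.7 30.6] long ax deg 128.6 z [39.2 42.1 44.9]
module all 339 rect c [ 471.2 -387.6] size [70.5 43.9] long ax deg 128.8 z [19.2 40.7 44.9]
red 123 rect c [ 470.2 -173.1] size [37.9 27.2] long ax deg 154.5 z [76.4 82.6 87.1]
block 157 rect c [511.4 -83.1] size [41.8 33.1] long ax deg 65.1 z [66.6 70.1 73.3]
saddle 300 rect c [561.7  25.9] size [65.5 43.6] long ax deg 64.6 z [42.2 45.2 49.1]
base 1541 rect c [513.4 -75.6] size [307.4 103.3] long ax deg 64.5 z [ 4.4  8.2 12. ]
disc 57 rect c [602.8 261.4] size [21.7 21.1] long ax deg 42.1 z [175.2 177.6 181. ]
plate 288 rect c [602.  260.5] size [73.8 58.4] long ax deg 101.5 z [105.9 109.6 112.8]
arm 782 rect c [594.8 327.4] size [192.9  85.6] long ax deg 115.3 z [156.5 175.5 180.2]
side
green 420 rect c [ 469.2 -390. ] size [59.1 37.7] long ax deg 128.2 z [28.4 41.3 44.3]
module all 864 rect c [ 468.5 -391. ] size [70.6 45.3] long ax deg 130.8 z [12.8 39.  44. ]
red 194 rect c [ 469.3 -173.6] size [42.5 37.6] long ax deg 155.2 z [76.6 82.1 86.6]
block 251 rect c [509.5 -86.4] size [45.2 35.1] long ax deg 64.8 z [57.  69.4 72.1]
saddle 302 rect c [559.8  23.1] size [68.6 44.2] long ax deg 65.2 z [41.  44.9 47.9]
base 1858 rect c [513.7 -76.2] size [293.4  83.3] long ax deg 66.0 z [ 5.3  8.  10.8]
disc 33 rect c [602.3 259.3] size [27.2 21.9] long ax deg 52.8 z [174.7 177.  179.7]
plate 354 rect c [600.4 259.2] size [78.7 64.6] long ax deg 101.5 z [100.8 108.5 111.3]
arm 767 rect c [591.  326.4] size [196.8  86.7] long ax deg 115.5 z [153.4 172.6 180.3]
```

View pics/crop.png

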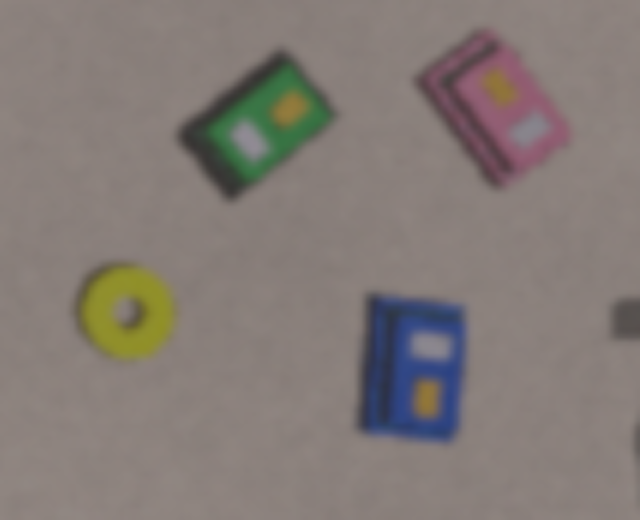

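The crop confirms the green unit on the black nest at (262,125). The heights and sizes I measured match the description:

| Item | Position (mm) | Yaw |
|---|---|---|
| Module | (470.5, -388.5) | 128.7° |
| Jack origin | (510.5, -85) | 64.8° |
| Lift point | (602, 260) | 101.5° |

```bash
cat > plan.py <<'E'
import sys; from h import *
def pose():
    s=arm.read_state(); q=R.from_quat(s["ee_rot"]).as_matrix(); return s["position"],np.degrees(np.arctan2(q[1,0],q[0,0])),s
def plan(wps,step=38.,turn=6.5):   # wps: (x,y,z,theta deg)
    p,th,s=pose(); print("t",round(s["clock"],2),"p",p.round(1),"th",round(th,1),"j6",s["joints"][5].round(2),"F",np.round(s["contact_force"],1),"w",round(s["gripper_width"],1)); rows=[]
    for w in wps:
        d=np.array(w[:3])-p; dt=(w[3]-th+180)%360-180; n=int(max(1,np.ceil(max(np.linalg.norm(d)/step,abs(dt)/turn))))
        for i in range(n):
            a=np.radians(th+dt*i/n); e=d/n
            rows.append([round(v,2) for v in((e[0]*np.cos(a)+e[1]*np.sin(a))/10,(e[0]*np.sin(a)-e[1]*np.cos(a))/10,-e[2]/10,-np.radians(dt/n))])
        p=np.array(w[:3],float); th=w[3]
    for i,r in enumerate(rows): print(i,r)
if __name__=="__main__": plan(eval(sys.argv[1]),*map(float,sys.argv[2:]))
E
python3 plan.py "[(470,100,240,-20),(470.5,-330,200,-51.3)]"
```

```text
t 0.1 p [215.8 586.  230.3] th -20.2 j6 -0.26 F [-0.2 -0.   0. ] w 85.8
0 [np.float64(2.71), np.float64(2.45), np.float64(-0.06), np.float64(-0.0)]
1 [np.float64(2.71), np.float64(2.46), np.float64(-0.06), np.float64(-0.0)]
2 [np.float64(2.71), np.float64(2.46), np.float64(-0.06), np.float64(-0.0)]
3 [np.float64(2.71), np.float64(2.46), np.float64(-0.06), np.float64(-0.0)]
4 [np.float64(2.71), np.float64(2.46), np.float64(-0.06), np.float64(-0.0)]
5 [np.float64(2.71), np.float64(2.46), np.float64(-0.06), np.float64(-0.0)]
6 [np.float64(2.71), np.float64(2.46), np.float64(-0.06), np.float64(-0.0)]
7 [np.float64(2.71), np.float64(2.46), np.float64(-0.06), np.float64(-0.0)]
8 [np.float64(2.71), np.float64(2.46), np.float64(-0.06), np.float64(-0.0)]
9 [np.float64(2.7), np.float64(2.46), np.float64(-0.06), np.float64(-0.0)]
10 [np.float64(2.7), np.float64(2.46), np.float64(-0.06), np.float64(-0.0)]
11 [np.float64(2.7), np.float64(2.46), np.float64(-0.06), np.float64(-0.0)]
12 [np.float64(2.7), np.float64(2.46), np.float64(-0.06), np.float64(-0.0)]
13 [np.float64(2.7), np.float64(2.46), np
[... 320 characters left out ...]
 np.float64(0.05)]
18 [np.float64(1.68), np.float64(3.17), np.float64(0.33), np.float64(0.05)]
19 [np.float64(1.82), np.float64(3.09), np.float64(0.33), np.float64(0.05)]
20 [np.float64(1.96), np.float64(3.0), np.float64(0.33), np.float64(0.05)]
21 [np.float64(2.09), np.float64(2.91), np.float64(0.33), np.float64(0.05)]
22 [np.float64(2.22), np.float64(2.81), np.float64(0.33), np.float64(0.05)]
23 [np.float64(2.35), np.float64(2.71), np.float64(0.33), np.float64(0.05)]
24 [np.float64(2.47), np.float64(2.6), np.float64(0.33), np.float64(0.05)]
25 [np.float64(2.58), np.float64(2.48), np.float64(0.33), np.float64(0.05)]
26 [np.float64(2.69), np.float64(2.36), np.float64(0.33), np.float64(0.05)]
```

Request:
send_rows([
  [[2.7,2.45,-0.1,0,1],[2.7,2.45,-0.1,0,1],[2.7,2.45,-0.1,0,1],[2.7,2.45,-0.1,0,1],[2.7,2.45,-0.1,0,1],[2.7,2.45,-0.1,0,1],[2.7,2.45,-0.1,0,1],[2.7,2.45,-0.1,0,1],[2.7,2.45,-0.1,0,1],[2.7,2.45,-0.1,0,1]],
])

```text
clock: 0.93
position: [386.2, 252.6, 235.1]
ee_rot: [0.985, -0.17, -0.002, 0.006]
contact_force: [2.0, 1.0, 0.2]
gripper_width: 85.4
```

Request:
send_rows([
  [[2.7,2.45,0,0,1],[2.7,2.45,0,0,1],[2.7,2.45,0,0,1],[2.7,2.45,0,0,1],[2.7,2.45,0,0,1],[1.2,3.4,0.3,0.05,1],[1.4,3.3,0.3,0.05,1],[1.5,3.2,0.3,0.05,1],[1.7,3.2,0.3,0.05,1],[1.8,3.1,0.3,0.05,1]],
])

```text
clock: 1.77
position: [473.9, -105.4, 221.5]
ee_rot: [0.955, -0.296, -0.002, 0.006]
contact_force: [1.0, 0.7, 0.2]
gripper_width: 85.3
```

```bash
sed -i 's/print(i,r)/print(i,[float(v) for v in r])/' plan.py; python3 plan.py "[(470.5,-370,170,-51.3)]"
```

```text
t 1.77 p [ 473.9 -105.4  221.5] th -34.4 j6 0.84 F [1.  0.7 0.2] w 85.3
0 [1.83, 2.75, 0.64, 0.04]
1 [1.93, 2.68, 0.64, 0.04]
2 [2.03, 2.61, 0.64, 0.04]
3 [2.13, 2.53, 0.64, 0.04]
4 [2.22, 2.45, 0.64, 0.04]
5 [2.31, 2.37, 0.64, 0.04]
6 [2.39, 2.28, 0.64, 0.04]
7 [2.48, 2.19, 0.64, 0.04]
```

Request:
send_rows([
  [[1.8,2.8,0.6,0.04,1],[1.9,2.7,0.6,0.04,1],[2.0,2.6,0.6,0.04,1],[2.1,2.5,0.7,0.04,1],[2.2,2.5,0.7,0.04,1],[2.3,2.4,0.7,0.04,1],[2.4,2.3,0.7,0.04,1],[2.4,2.1,0.7,0.04,1],[0,0,0,0,1],[0,0,0,0,1]],
])

```text
clock: 2.6
position: [456.4, -388.0, 163.2]
ee_rot: [0.89, -0.457, -0.005, 0.006]
contact_force: [-0.3, 0.4, -0.1]
gripper_width: 85.4
```

```bash
cat >> h.py <<'E'
def wrist_world(d=None,tag=None):
    s=arm.read_state(); im,dep=optics.get_image("wrist"); c=optics.get_calibration("wrist"); K=c["K"]; H=c["hand_eye"]
    v,u=np.mgrid[:384,:512]; a=(u-K[0,2])/K[0,0]; b=(v-K[1,2])/K[1,1]; r=np.hypot(a,b)+1e-9
    k=np.tan(np.minimum(r,1.4))/r; p=np.stack([a*k,b*k,np.ones_like(a)],-1)*dep[...,None]
    Rt=R.from_quat(s["ee_rot"]).as_matrix(); W=(p@H[:3,:3].T+H[:3,3])@Rt.T+s["position"]
    if tag: cv2.imwrite(f"pics/{tag}.png",im)
    return im,W
E
python3 plan.py "[(470.5,-388.5,170,-51.3)]"
python3 - <<'E'
from h import *
im,W=wrist_world(tag="w1"); m=masks(im); F=(0,512,0,384)
blob(W,m["green"],F,(36,60),"green top"); blob(W,m["green"],F,(20,60),"green")
E
```

```text
t 2.6 p [ 456.4 -388.   163.2] th -54.3 j6 1.04 F [-0.3  0.4 -0.1] w 85.4
0 [0.87, -1.12, -0.68, -0.05]
green top 1734 rect c [ 471.  -389.7] size [55.8 35.7] long ax deg 129.2 z [40.9 42.  43.2]
green 1819 rect c [ 471.5 -390.3] size [57.3 35.7] long ax deg 129.2 z [39.2 42.  43.1]
```

```bash
python3 plan.py "[(471,-389.7,110,-50.8),(471,-389.7,23,-50.8)]" 22
```

```text
t 2.65 p [ 456.3 -387.6  163. ] th -54.3 j6 1.04 F [ 0.4 -0.3 -0.1] w 85.2
0 [0.34, -0.36, 1.77, -0.02]
1 [0.35, -0.35, 1.77, -0.02]
2 [0.36, -0.34, 1.77, -0.02]
3 [0.0, -0.0, 2.17, -0.0]
4 [0.0, -0.0, 2.17, -0.0]
5 [0.0, -0.0, 2.17, -0.0]
6 [0.0, -0.0, 2.17, -0.0]
```

Request:
send_rows([
  [[0.35,-0.35,1.8,-0.02,1],[0.35,-0.35,1.8,-0.02,1],[0.35,-0.35,1.8,-0.02,1],[0,0,1.5,0,1],[0,0,1.5,0,1],[0,0,0.5,0,1],[0,0,0,0,1]],
])

```text
clock: 3.23
position: [473.3, -383.7, 74.3]
ee_rot: [0.906, -0.423, -0.003, 0.006]
contact_force: [0.3, 0.4, 0.4]
gripper_width: 85.7
```

```bash
python3 plan.py "[(471,-389.7,23,-50.8)]" 15
```

```text
t 3.23 p [ 473.3 -383.7   74.3] th -50.1 j6 1.1 F [0.3 0.4 0.4] w 85.7
0 [0.08, 0.14, 1.28, 0.0]
1 [0.08, 0.14, 1.28, 0.0]
2 [0.08, 0.14, 1.28, 0.0]
3 [0.08, 0.14, 1.28, 0.0]
```

Request:
send_rows([
  [[0.2,0.3,0.6,0,1],[0.1,0.2,1.3,0.01,1],[0,0,1.3,0,1],[0,0,1.0,0,1],[0,0,0,0,1],[0,0,0,0,1]],
])

```text
clock: 3.73
position: [475.0, -389.7, 36.2]
ee_rot: [0.905, -0.425, 0.003, 0.006]
contact_force: [-0.0, 0.1, 0.1]
gripper_width: 85.5
```

```bash
python3 plan.py "[(471,-389.7,23,-50.8)]" 15
```

```text
t 3.73 p [ 475.  -389.7   36.2] th -50.3 j6 1.1 F [-0.   0.1  0.1] w 85.5
0 [-0.26, 0.31, 1.32, 0.01]
```

Request:
send_rows([
  [[-0.2,0.3,0.9,0.01,1],[-0.1,0.1,0.6,0,1],[0,0,0,0,1],[0,0,0,0,1]],
])

```text
clock: 4.07
position: [470.7, -390.8, 22.0]
ee_rot: [0.903, -0.43, 0.005, 0.006]
contact_force: [0.3, 0.7, 1.0]
gripper_width: 85.4
```

```bash
python3 plan.py "[(471,-389.7,23,-50.8)]" 15
```

```text
t 4.07 p [ 470.7 -390.8   22. ] th -51.0 j6 1.09 F [0.3 0.7 1. ] w 85.4
0 [-0.06, -0.09, -0.1, -0.0]
```

Request:
send_rows([
  [[0,0,0,0,0],[0,0,0,0,0],[0,0,0,0,0],[0,0,0,0,0],[0,0,0,0,0],[0,0,0,0,0],[0,0,0,0,0],[0,0,0,0,0]],
])

```text
clock: 4.73
position: [471.3, -391.1, 23.1]
ee_rot: [0.903, -0.43, 0.006, 0.006]
contact_force: [0.4, -0.3, -0.1]
gripper_width: 35.4
```

```bash
python3 plan.py "[(471,-389.7,150,-51),(525,-50,190,-115.2)]" 36 6
```

```text
t 4.73 p [ 471.3 -391.1   23.1] th -50.9 j6 1.09 F [ 0.4 -0.3 -0.1] w 35.4
0 [-0.03, -0.01, -3.17, 0.0]
1 [-0.03, -0.01, -3.17, 0.0]
2 [-0.03, -0.01, -3.17, 0.0]
3 [-0.03, -0.01, -3.17, 0.0]
4 [-2.09, -2.32, -0.36, 0.1]
5 [-2.32, -2.1, -0.36, 0.1]
6 [-2.52, -1.85, -0.36, 0.1]
7 [-2.69, -1.59, -0.36, 0.1]
8 [-2.84, -1.31, -0.36, 0.1]
9 [-2.96, -1.01, -0.36, 0.1]
10 [-3.05, -0.7, -0.36, 0.1]
11 [-3.1, -0.39, -0.36, 0.1]
12 [-3.13, -0.07, -0.36, 0.1]
13 [-3.12, 0.25, -0.36, 0.1]
14 [-3.08, 0.56, -0.36, 0.1]
```

Request:
send_rows([
  [[0,0,-1.5,0,0],[0,0,-3,0,0],[0,0,-3,0,0],[0,0,-3,0,0],[-2.1,-2.3,-1,0.1,0],[-2.3,-2.1,-0.4,0.1,0],[-2.5,-1.9,-0.4,0.1,0],[-2.7,-1.6,-0.4,0.1,0],[-2.8,-1.3,-0.4,0.1,0],[-3,-1,-0.4,0.1,0]],
])

```text
clock: 5.57
position: [499.2, -201.4, 157.1]
ee_rot: [0.722, -0.692, 0.003, 0.005]
contact_force: [0.0, 0.5, -2.2]
gripper_width: 34.9
```

```bash
python3 plan.py "[(525,-50,190,-115.2)]" 36 6
```

```text
t 5.57 p [ 499.2 -201.4  157.1] th -87.6 j6 0.11 F [ 0.   0.5 -2.2] w 34.9
0 [-3.0, -0.64, -0.66, 0.1]
1 [-3.05, -0.35, -0.66, 0.1]
2 [-3.07, -0.05, -0.66, 0.1]
3 [-3.06, 0.24, -0.66, 0.1]
4 [-3.02, 0.53, -0.66, 0.1]
```

Request:
send_rows([
  [[-2.9,-0.6,-0.8,0.1,0],[-3,-0.3,-0.8,0.1,0],[-2.9,0,-0.8,0.1,0],[-2.5,0.3,-0.7,0.1,0],[-1.5,0.4,-0.5,0.08,0],[0,0,0,0,0],[0,0,0,0,0],[0,0,0,0,0]],
])

```text
clock: 6.23
position: [518.4, -60.7, 192.5]
ee_rot: [-0.529, 0.849, -0.002, -0.004]
contact_force: [-0.2, -0.6, -1.4]
gripper_width: 34.8
```

```bash
python3 - <<'E'
from h import *
im,W=wrist_world(tag="w2"); np.savez("w2",im=im,W=W); m=masks(im); F=(0,512,0,384)
for a in [("red",(60,100)),("blue",(60,90)),("grey",(40,50)),("green",(80,400)),("grey",(4,13))]: blob(W,m[a[0]],F,a[1],a[0])
E
python3 plan.py "[(561,24.5,120,-115.2)]"
```

```text
red 1855 rect c [ 469.9 -173.1] size [42.9 32.2] long ax deg 154.1 z [75.7 81.8 86.5]
blue 1411 rect c [509.1 -89.2] size [35.4 32. ] long ax deg 154.3 z [68.1 69.9 71.1]
grey 933 rect c [ 728.1 -188.2] size [61.3 36.3] long ax deg 170.1 z [40.6 42.  43.1]
green 6549 rect c [513.  -76.3] size [99.  41.4] long ax deg 66.4 z [197.6 211.3 212.4]
grey 2963 rect c [ 467.4 -125. ] size [157.4  35.2] long ax deg 64.5 z [6.8 8.2 9.6]
t 6.28 p [518.2 -61.  192.3] th -116.2 j6 -0.66 F [-0.  -0.4 -1.4] w 34.4
0 [-2.39, -0.02, 1.81, -0.0]
1 [-2.39, -0.03, 1.81, -0.0]
2 [-2.39, -0.04, 1.81, -0.0]
3 [-2.39, -0.05, 1.81, -0.0]
```

View pics/w2.png

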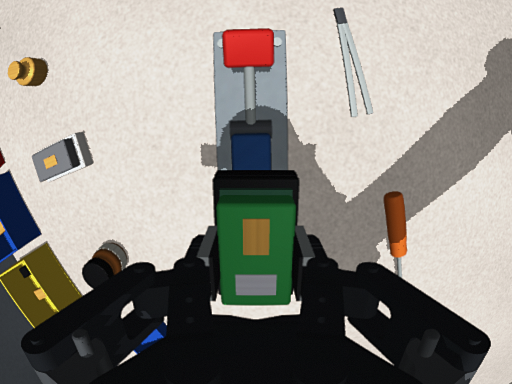

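The wrist view shows the module held squarely at (255,245), hiding the saddle; the red paddle is at (247,48). I'll move beyond the saddle so the camera sees the pegs.

Request:
send_rows([
  [[-2.5,0,0,-0.01,0],[-3.2,0,0,-0.01,0],[-3.5,0,0,0,0],[-3.5,0,0,0,0],[-3.5,0,0,0,0],[-2.0,0,0,0,0],[0,0,0,0,0],[0,0,0,0,0],[0,0,0,0,0]],
])

```text
clock: 7.03
position: [596.9, 98.4, 183.9]
ee_rot: [-0.533, 0.846, -0.001, -0.01]
contact_force: [0.5, 0.5, -0.9]
gripper_width: 35.0
```

```bash
python3 - <<'E'
from h import *
im,W=wrist_world(tag="w3"); m=masks(im); F=(0,512,0,384)
for a in [("red",(60,100)),("blue",(60,90)),("grey",(42,49)),("green",(190,240)),("any",(52,62))]:
    try: blob(W,m[a[0]],F if a[0]!="any" else (180,330,0,250),a[1],a[0])
    except Exception as e: print(a,e)
k=(W[...,2]>50)&(W[...,2]<64); k[250:]=0
n,l,st,ce=cv2.connectedComponentsWithStats(k.astype(np.uint8))
for i in range(1,n):
    if st[i,4]>8: print(st[i],W[l==i].mean(0).round(1))
E
python3 plan.py "[(561.7,25,120,-115.1)]"
```

```text
('red', (60, 100)) attempt to get argmax of an empty sequence
blue 2 rect c [761.9 -36.5] size [1.5 0. ] long ax deg 103.1 z [60.1 60.3 60.5]
grey 3063 rect c [561.7  24.8] size [65.9 44.4] long ax deg 64.5 z [43.9 45.1 46.3]
green 6176 rect c [597.1  99.5] size [55.7 36.1] long ax deg 64.2 z [197.2 202.8 203.8]
any 63 rect c [571.  45.] size [7.4 7.3] long ax deg 64.4 z [52.7 54.6 56.8]
[249  69   9   9  63] [552.7   5.5  54.7]
[  52  109   34   38 1029] [742.3 -39.5  59.2]
[250 116   9   9  63] [570.7  44.9  54.6]
[  0 134  33  96 605] [856.8 -31.5  56.2]
t 7.08 p [596.6  98.  183.9] th -115.7 j6 -0.88 F [-0.1 -0.1 -0.8] w 34.8
0 [2.7, -0.01, 2.13, -0.0]
1 [2.7, 0.0, 2.13, -0.0]
2 [2.7, 0.01, 2.13, -0.0]
```

View pics/w3.png

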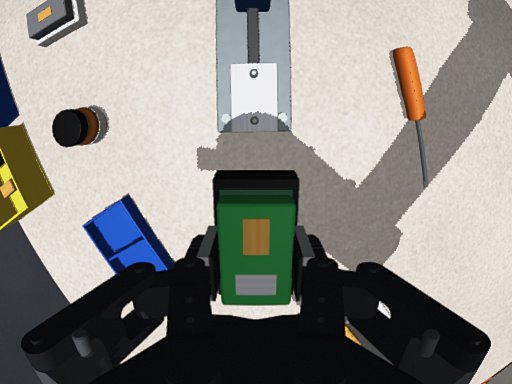

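Saddle centre is (561.7,25.0) with pegs at pixels (254,73) and (254,120), which agrees with the earlier estimate. The module sits at offset (-0.35,+0.8) from the TCP.

```bash
python3 - <<'E'
s=open('plan.py').read()
a=s.index("            a=np.radians"); b=s.index("        p=np.array(w[:3]")
s=s[:a]+'''            M=R.from_euler("z",dt*i/n,degrees=True)*R.from_quat(s["ee_rot"])*R.identity(); e=d/n
            if i==0: base=th0
            M=R.from_euler("z",th+dt*i/n-th0,degrees=True)*R.from_quat(s["ee_rot"])
            rows.append([*np.round(M.inv().apply(e)/10,2),round(-np.radians(dt/n),3)])
'''.replace('''            M=R.from_euler("z",dt*i/n,degrees=True)*R.from_quat(s["ee_rot"])*R.identity(); e=d/n
            if i==0: base=th0
''','''            e=d/n
''')+s[b:]
s=s.replace("rows=[]","rows=[]; th0=th")
open('plan.py','w').write(s)
E
python3 plan.py "[(562,24.2,95,-115)]" 30
```

```text
t 7.08 p [596.6  98.  183.9] th -115.7 j6 -0.88 F [-0.1 -0.1 -0.8] w 34.8
0 [1.6, -0.03, 1.81, -0.002]
1 [1.6, -0.03, 1.81, -0.002]
2 [1.6, -0.03, 1.81, -0.002]
3 [1.6, -0.02, 1.81, -0.002]
4 [1.6, -0.02, 1.81, -0.002]
```

Request:
send_rows([
  [[1.6,0,1.8,0,0],[1.6,0,1.8,0,0],[1.6,0,1.8,0,0],[1.6,0,1.8,-0.01,0],[1.6,0,1.0,0,0],[0,0,0,0,0],[0,0,0,0,0],[0,0,0,0,0]],
])

```text
clock: 7.75
position: [556.3, 12.2, 102.7]
ee_rot: [-0.532, 0.847, -0.001, -0.009]
contact_force: [0.1, -0.6, -1.3]
gripper_width: 34.3
```

```bash
python3 plan.py "[(562,24.2,90,-115)]" 30
```

```text
t 7.75 p [556.3  12.2 102.7] th -115.7 j6 -0.77 F [ 0.1 -0.6 -1.3] w 34.3
0 [-1.35, -0.0, 1.25, -0.012]
```

Request:
send_rows([
  [[-0.6,0,0.6,-0.01,0],[-0.5,0,0.4,0,0],[-0.1,0,0,0,0],[0,0,0,0,0]],
])

```text
clock: 8.08
position: [564.8, 25.3, 94.3]
ee_rot: [-0.537, 0.843, -0.002, -0.006]
contact_force: [-0.2, 0.2, -1.1]
gripper_width: 34.7
```

```bash
python3 plan.py "[(562,24.2,90,-115)]" 30
```

```text
t 8.08 p [564.8  25.3  94.3] th -115.0 j6 -0.78 F [-0.2  0.2 -1.1] w 34.7
0 [0.21, 0.2, 0.44, 0.0]
```

Request:
send_rows([
  [[0.15,0.15,0.4,0,0],[0,0,0,0,0],[0,0,0,0,0]],
])

```text
clock: 8.33
position: [563.4, 26.1, 90.2]
ee_rot: [-0.538, 0.843, -0.002, -0.005]
contact_force: [0.3, 0.5, -1.0]
gripper_width: 34.7
```

```bash
python3 plan.py "[(562,24.2,75,-115)]" 30
```

```text
t 8.33 p [563.4  26.1  90.2] th -114.9 j6 -0.78 F [ 0.3  0.5 -1. ] w 34.7
0 [0.21, 0.05, 1.52, 0.003]
```

Request:
send_rows([
  [[0.2,0.05,0.2,0,0],[0,0,0,0,0],[0,0,0,0,0],[0,0,0,0,0]],
])

```text
clock: 8.67
position: [561.7, 24.3, 88.0]
ee_rot: [-0.538, 0.843, -0.002, -0.005]
contact_force: [1.3, -0.4, -1.9]
gripper_width: 34.3
```

```bash
python3 plan.py "[(562,24.2,75,-115)]" 30
```

```text
t 8.67 p [561.7  24.3  88. ] th -114.8 j6 -0.77 F [ 1.3 -0.4 -1.9] w 34.3
0 [-0.02, -0.04, 1.3, 0.003]
```

Aligned; descending onto the pegs (seated TCP z ≈ 68).

Request:
send_rows([
  [[0,0,0.6,0,0],[0,0,0.5,0,0],[0,0,0.2,0,0],[0,0,0,0,0],[0,0,0,0,0]],
])

```text
clock: 9.08
position: [561.5, 23.8, 73.4]
ee_rot: [-0.538, 0.843, -0.002, -0.005]
contact_force: [-0.4, 0.3, -1.6]
gripper_width: 34.4
```

```bash
python3 plan.py "[(562,24.2,68,-115)]" 30
```

```text
t 9.08 p [561.5  23.8  73.4] th -114.9 j6 -0.77 F [-0.4  0.3 -1.6] w 34.4
0 [-0.06, -0.03, 0.54, 0.002]
```

Request:
send_rows([
  [[-0.05,0,0.3,0,0],[0,0,0.2,0,0],[0,0,0.1,0,0],[0,0,0,0,0],[0,0,0,0,0]],
])

```text
clock: 9.5
position: [562.3, 24.5, 68.4]
ee_rot: [-0.539, 0.843, -0.002, -0.005]
contact_force: [0.1, -0.6, -1.2]
gripper_width: 34.7
```

Request:
send_rows([
  [[0,0,0.15,0,0],[0,0,0.1,0,0],[0,0,0,0,0]],
])

```text
clock: 9.75
position: [562.3, 24.6, 68.3]
ee_rot: [-0.539, 0.842, -0.003, -0.005]
contact_force: [-0.9, 0.1, -1.9]
gripper_width: 34.9
```

Request:
send_rows([
  [[0,0,0.3,0,0],[0,0,0.2,0,0],[0,0,0,0,0]],
])

```text
clock: 10.0
position: [562.3, 24.6, 68.6]
ee_rot: [-0.54, 0.842, -0.003, -0.005]
contact_force: [-0.7, -0.0, -1.4]
gripper_width: 34.4
```

Request:
send_rows([
  [[0,0,0,0,1],[0,0,0,0,1],[0,0,0,0,1],[0,0,0,0,1],[0,0,0,0,1],[0,0,0,0,1]],
])

```text
clock: 10.5
position: [563.5, 24.7, 67.8]
ee_rot: [-0.54, 0.842, -0.004, -0.004]
contact_force: [-0.5, -0.2, 0.6]
gripper_width: 85.4
```

Request:
send_rows([
  [[0,0,-1,0,1],[0,0,-2,0,1],[-1,0,-2.5,0,1],[-3,0,-2.5,0,1],[-3.5,0,-2.5,0,1],[-3.5,0,-1,0,1],[0,0,0,0,1],[0,0,0,0,1],[0,0,0,0,1]],
])

```text
clock: 11.25
position: [610.6, 128.7, 190.4]
ee_rot: [-0.539, 0.842, -0.003, -0.004]
contact_force: [-0.8, 0.6, 0.3]
gripper_width: 85.6
```

```bash
python3 - <<'E'
from h import *
im,W=wrist_world(tag="w4"); m=masks(im); F=(0,512,0,260)
for a in [("green",(60,120)),("any",(63,71)),("any",(84,92)),("blue",(67,74)),("grey",(4,12))]:
    try: blob(W,m[a[0]],F,a[1],a[0])
    except Exception as e: print(a,e)
E
python3 plan.py "[(511,-84,130,-115.2)]"
```

```text
green 2216 rect c [562.5  24.7] size [62.5 38.2] long ax deg 64.7 z [71.7 87.  88.3]
any 784 rect c [563.   26.1] size [69.5 43.9] long ax deg 65.1 z [65.6 67.1 69.5]
any 2796 rect c [562.7  25.5] size [56.2 35.6] long ax deg 65.3 z [85.8 87.2 88.5]
blue 1 rect c [590.   51.9] size [0. 0.] long ax deg 0.0 z [67.2 67.2 67.2]
grey 1662 rect c [530.3  13.9] size [115.3  33.9] long ax deg 66.2 z [6.9 8.2 9.9]
t 11.3 p [610.3 128.3 190.1] th -114.8 j6 -0.91 F [-0.5  0.3 -1.5] w 85.0
0 [3.34, 0.01, 0.9, 0.001]
1 [3.34, 0.01, 0.9, 0.001]
2 [3.34, 0.01, 0.9, 0.001]
3 [3.34, 0.01, 0.9, 0.001]
4 [3.34, 0.0, 0.9, 0.001]
5 [3.34, -0.0, 0.9, 0.001]
6 [3.34, -0.0, 0.9, 0.001]
```

View pics/w4.png

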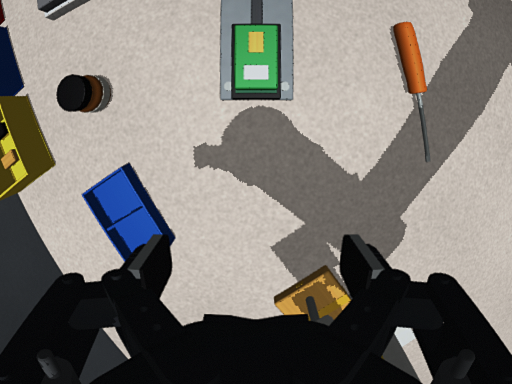

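The module is seated: its top is at z = 87.2 (expected 87) and its centre is within 1 mm of the saddle. Next I grip the jack block at (510.8,-83.7).

Request:
send_rows([
  [[3.0,0,0.5,0,1],[3.5,0,0.9,0,1],[3.5,0,0.9,0,1],[3.5,0,0.9,0,1],[3.5,0,0.9,0,1],[3.3,0,0.9,0,1],[1.5,0,0.5,0,1],[0,0,0,0,1],[0,0,0,0,1]],
])

```text
clock: 12.05
position: [502.9, -85.4, 130.0]
ee_rot: [-0.535, 0.845, 0.0, -0.012]
contact_force: [0.6, -0.8, -0.7]
gripper_width: 85.3
```

```bash
python3 plan.py "[(510.8,-83.7,85,-115.1)]"
```

```text
t 12.05 p [502.9 -85.4 130. ] th -115.3 j6 -0.6 F [ 0.6 -0.8 -0.7] w 85.3
0 [-0.29, -0.35, 2.24, -0.001]
1 [-0.29, -0.35, 2.24, -0.001]
```

Request:
send_rows([
  [[-0.3,-0.35,1.5,0,1],[-0.2,-0.3,2.0,0,1],[0,0,0.5,0,1],[0,0,0,0,1],[0,0,0,0,1]],
])

```text
clock: 12.47
position: [511.2, -83.9, 90.2]
ee_rot: [-0.535, 0.845, -0.001, -0.011]
contact_force: [0.5, -0.2, -0.4]
gripper_width: 85.6
```

```bash
python3 plan.py "[(510.8,-83.7,36,-115.1)]" 15
python3 - <<'E'
from h import *
im,W=wrist_world(); m=masks(im); F=(0,512,0,384)
for a in [("blue",(66,74)),("red",(60,100))]: blob(W,m[a[0]],(150,360,0,384),a[1],a[0])
E
```

```text
t 12.47 p [511.2 -83.9  90.2] th -115.3 j6 -0.61 F [ 0.5 -0.2 -0.4] w 85.6
0 [-0.03, -0.0, 1.36, -0.001]
1 [-0.03, -0.0, 1.36, -0.001]
2 [-0.03, -0.0, 1.36, -0.001]
3 [-0.03, -0.0, 1.36, -0.001]
blue 4009 rect c [511.4 -84.1] size [44.  35.8] long ax deg 64.9 z [68.5 69.9 71. ]
red 5034 rect c [ 470.1 -172.9] size [43.5 32. ] long ax deg 154.8 z [75.8 81.8 86.5]
```

Request:
send_rows([
  [[0,0,1.0,0,1],[0,0,1.5,0,1],[0,0,1.4,0,1],[0,0,0.8,0,1],[0,0,0,0,1],[0,0,0,0,1]],
])

```text
clock: 13.02
position: [514.0, -83.0, 44.5]
ee_rot: [-0.536, 0.844, -0.003, -0.006]
contact_force: [0.7, 0.4, 0.0]
gripper_width: 85.2
```

```bash
python3 plan.py "[(511.2,-83.9,36,-115.1)]" 15
```

```text
t 13.02 p [514.  -83.   44.5] th -115.1 j6 -0.61 F [0.7 0.4 0. ] w 85.2
0 [0.19, 0.21, 0.85, -0.0]
```

Request:
send_rows([
  [[0.2,0.2,0.8,0,1],[0,0,0,0,1],[0,0,0,0,1],[0,0,0,0,0],[0,0,0,0,0],[0,0,0,0,0],[0,0,0,0,0],[0,0,0,0,0],[0,0,0,0,0]],
])

```text
clock: 13.77
position: [512.7, -83.9, 38.5]
ee_rot: [-0.537, 0.844, -0.004, -0.004]
contact_force: [0.9, 0.0, -1.8]
gripper_width: 35.3
```

```bash
python3 plan.py "[(511.2,-83.9,36,-115.1)]" 15
```

```text
t 13.77 p [512.7 -83.9  38.5] th -115.1 j6 -0.61 F [ 0.9  0.  -1.8] w 35.3
0 [0.06, 0.14, 0.25, 0.0]
```

Gripped at 35.3 mm. I lift slightly and carry it.

Request:
send_rows([
  [[0,0,-0.3,0,0],[0,0,-0.3,0,0],[0,0,0,0,0],[0,0,0,0,0]],
])

```text
clock: 14.1
position: [508.0, -84.1, 41.3]
ee_rot: [-0.536, 0.844, -0.001, -0.008]
contact_force: [-0.2, -0.4, -7.4]
gripper_width: 35.3
```

```bash
python3 plan.py "[(641,73,42,-78.5)]" 18 3.5
```

```text
t 14.1 p [508.  -84.1  41.3] th -115.2 j6 -0.61 F [-0.2 -0.4 -7.4] w 35.3
0 [-1.66, -0.44, -0.03, -0.053]
1 [-1.63, -0.53, -0.03, -0.053]
2 [-1.6, -0.62, -0.03, -0.053]
3 [-1.56, -0.7, -0.03, -0.053]
4 [-1.52, -0.79, -0.03, -0.053]
5 [-1.48, -0.87, -0.03, -0.053]
6 [-1.43, -0.94, -0.03, -0.053]
7 [-1.38, -1.02, -0.03, -0.053]
8 [-1.32, -1.09, -0.03, -0.053]
9 [-1.26, -1.16, -0.03, -0.053]
10 [-1.2, -1.23, -0.03, -0.053]
11 [-1.13, -1.29, -0.03, -0.053]
```

Request:
send_rows([
  [[-0.8,-0.2,-0.3,-0.03,0],[-1.6,-0.5,-0.2,-0.05,0],[-1.6,-0.6,-0.1,-0.05,0],[-1.6,-0.7,0,-0.05,0],[-1.5,-0.8,0,-0.05,0],[-1.5,-0.9,0,-0.05,0],[-1.4,-0.9,0,-0.05,0],[-1.4,-1.0,0,-0.05,0],[-0.7,-0.5,0,-0.03,0],[0,0,0,0,0]],
])

```text
clock: 14.93
position: [599.5, 26.7, 40.5]
ee_rot: [-0.707, 0.707, 0.004, -0.011]
contact_force: [-0.5, 0.2, -7.0]
gripper_width: 35.0
```

```bash
python3 plan.py "[(641,73,45,-78.5)]" 18 3.5
```

```text
t 14.93 p [599.5  26.7  40.5] th -90.0 j6 -0.32 F [-0.5  0.2 -7. ] w 35.0
0 [-1.16, -1.03, -0.15, -0.05]
1 [-1.1, -1.09, -0.15, -0.05]
2 [-1.05, -1.15, -0.15, -0.05]
3 [-0.99, -1.2, -0.15, -0.05]
```

Request:
send_rows([
  [[-0.8,-0.8,-0.4,-0.04,0],[-1.1,-1.1,-0.3,-0.05,0],[-1.0,-1.1,-0.2,-0.05,0],[-0.8,-0.9,0,-0.04,0],[0,0,0,0,0],[0,0,0,0,0]],
])

```text
clock: 15.43
position: [631.3, 65.5, 44.9]
ee_rot: [0.769, -0.639, -0.009, 0.016]
contact_force: [-0.0, -0.2, -8.9]
gripper_width: 35.2
```

```bash
python3 plan.py "[(626,142.4,42,-78.5)]" 18 3.5
python3 - <<'E'
from h import *
for n in ("top","side"):
    im,d=optics.get_image(n); W=world(n,d); m=masks(im); np.savez(n+"1",im=im,d=d); cv2.imwrite(f"pics/{n}1.png",cv2.resize(im,None,fx=1.5,fy=1.5))
    for a in [("green",(70,110)),("red",(60,120))]:
        try: blob(W,m[a[0]],(0,300,90,300),a[1],n+a[0])
        except Exception as e: print(a,e)
E
```

```text
t 15.43 p [631.3  65.5  44.9] th -79.5 j6 -0.17 F [-0.  -0.2 -8.9] w 35.2
0 [-1.53, -0.18, 0.04, -0.003]
1 [-1.53, -0.18, 0.04, -0.003]
2 [-1.53, -0.19, 0.04, -0.003]
3 [-1.53, -0.19, 0.04, -0.003]
4 [-1.53, -0.2, 0.04, -0.003]
('green', (70, 110)) attempt to get argmax of an empty sequence
topred 122 rect c [649.9 -31.6] size [39.4 28.1] long ax deg 12.4 z [82.9 88.3 93.4]
sidegreen 183 rect c [610.1 179.3] size [54.6 38.3] long ax deg 100.0 z [78.2 91.4 95.8]
sidered 139 rect c [648.3 -35.3] size [42.9 32.8] long ax deg 13.1 z [81.7 87.8 92.7]
```

View pics/side1.png

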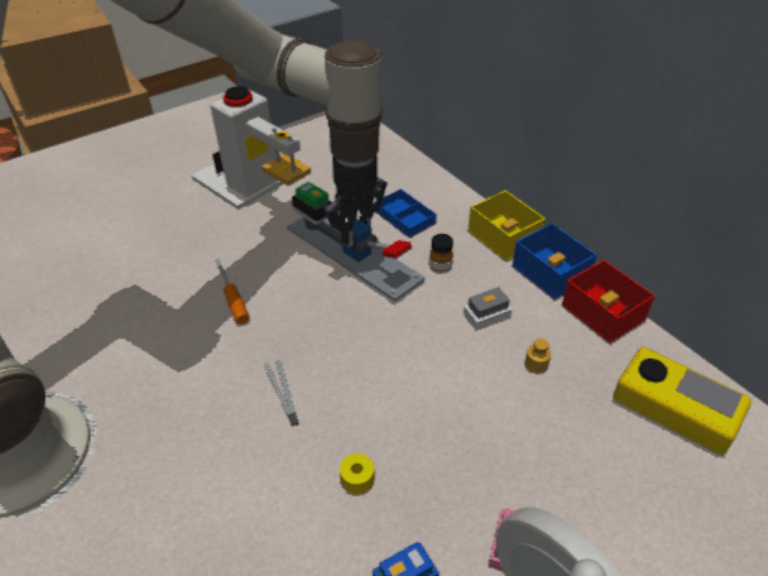

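The side view shows the jack carried level, with the module still seated at (312,195) and the handle at (397,248). Next I lower it to about 2–3 mm of clearance and go in along the stand axis.

Request:
send_rows([
  [[-0.6,-0.1,0.3,0,0],[-0.8,-0.2,0.1,0,0],[-0.5,-0.2,0,0,0],[0,0,0,0,0],[0,0,0,0,0]],
])

```text
clock: 15.95
position: [630.4, 84.2, 40.2]
ee_rot: [0.767, -0.641, -0.009, 0.017]
contact_force: [0.2, -0.1, -6.9]
gripper_width: 35.6
```

```bash
python3 plan.py "[(626,142.4,40.5,-78.5)]" 15 3.5
```

```text
t 15.95 p [630.4  84.2  40.2] th -79.7 j6 -0.21 F [ 0.2 -0.1 -6.9] w 35.6
0 [-1.45, -0.15, -0.02, -0.005]
1 [-1.45, -0.16, -0.02, -0.005]
2 [-1.45, -0.17, -0.03, -0.005]
3 [-1.45, -0.17, -0.03, -0.005]
```

Request:
send_rows([
  [[-0.8,-0.1,-0.05,0,0],[-1.3,-0.2,-0.05,-0.01,0],[-1.3,-0.2,-0.05,-0.01,0],[-0.9,-0.1,-0.05,0,0],[0,0,0,0,0],[0,0,0,0,0]],
])

```text
clock: 16.45
position: [627.9, 133.9, 41.6]
ee_rot: [0.775, -0.632, -0.01, 0.017]
contact_force: [-0.3, 0.1, -6.7]
gripper_width: 35.4
```

```bash
python3 plan.py "[(626,142.4,40.5,-78.5)]" 15 3.5
```

```text
t 16.45 p [627.9 133.9  41.6] th -78.4 j6 -0.25 F [-0.3  0.1 -6.7] w 35.4
0 [-0.87, 0.01, 0.11, 0.002]
```

Request:
send_rows([
  [[-0.5,0,0,0,0],[-0.3,0,0,0,0],[0,0,0,0,0],[0,0,0,0,0]],
])

```text
clock: 16.78
position: [625.7, 142.9, 41.4]
ee_rot: [0.775, -0.632, -0.01, 0.017]
contact_force: [-0.2, -0.8, -7.7]
gripper_width: 35.5
```

```bash
cat > chk.py <<'E'
import sys; from h import *
for n in ("top","side"):
    im,d=optics.get_image(n); W=world(n,d); m=masks(im); cv2.imwrite(f"pics/{n}{sys.argv[1]}.png",cv2.resize(im,None,fx=1.5,fy=1.5))
    for a in [("green",(60,97)),("red",(35,120)),("yel",(98,140)),("yel",(166,195))]:
        try: blob(W,m[a[0]],(0,300,90,300) if a[0]!="yel" else ((85,140,140,190) if n=="top" else (165,215,75,130)),a[1],n+a[0])
        except Exception as e: print(a,e)
E
python3 chk.py 2; python3 plan.py "[(626,142.4,40.5,-78.5)]" 15 3.5
```

```text
('green', (60, 97)) attempt to get argmax of an empty sequence
topred 116 rect c [647.   45.6] size [39.5 27.5] long ax deg 12.6 z [79.8 85.7 90.3]
topyel 262 rect c [595.6 258.5] size [74.4 45.8] long ax deg 102.3 z [105.9 109.4 112.2]
('yel', (166, 195)) attempt to get argmax of an empty sequence
sidegreen 49 rect c [593.4 240.9] size [50.5 24.6] long ax deg 141.7 z [76.1 80.4 87.6]
sidered 122 rect c [645.2  42.9] size [46.3 32.8] long ax deg 11.5 z [79.4 85.  89.4]
sideyel 356 rect c [599.5 259.8] size [80.3 61.9] long ax deg 100.3 z [100.4 108.4 111. ]
sideyel 32 rect c [602. 259.] size [28.5 22.7] long ax deg 53.6 z [175.4 177.4 179.2]
t 16.88 p [625.7 142.7  41.4] th -78.4 j6 -0.27 F [ 0.6  0.3 -6.4] w 35.2
0 [0.03, -0.03, 0.09, 0.002]
```

Handle-based check: saddle at about (602,258), lift mark at (602,260), yaw 101.5–102.6°. This is good, so I set it down.

Request:
send_rows([
  [[-0.15,0,0.2,0,0],[0,0,0.2,0,0],[0,0,0.2,0,0],[0,0,0,0,0]],
])

```text
clock: 17.22
position: [625.9, 143.6, 40.6]
ee_rot: [0.775, -0.632, -0.009, 0.016]
contact_force: [1.3, 0.5, -8.1]
gripper_width: 35.0
```

Request:
send_rows([
  [[0,0,0.3,0,0],[0,0,0.3,0,0],[0,0,0.2,0,0],[0,0,0,0,0]],
])

```text
clock: 17.55
position: [626.5, 143.7, 40.2]
ee_rot: [0.775, -0.632, -0.008, 0.015]
contact_force: [0.0, -0.7, -7.0]
gripper_width: 35.0
```

Request:
send_rows([
  [[0,0,0.4,0,0],[0,0,0.4,0,0]],
])

```text
clock: 17.72
position: [626.9, 143.8, 39.6]
ee_rot: [0.775, -0.631, -0.006, 0.015]
contact_force: [-11.8, -0.2, 21.5]
gripper_width: 35.4
```

Request:
send_rows([
  [[0,0,0,0,0],[0,0,0,0,0.5],[0,0,0,0,1],[0,0,0,0,1],[0,0,0,0,1],[0,0,0,0,1],[0,0,0,0,1]],
])

```text
clock: 18.3
position: [632.4, 145.2, 42.8]
ee_rot: [0.776, -0.631, -0.003, 0.009]
contact_force: [-0.7, -0.3, 0.5]
gripper_width: 85.5
```

```bash
python3 chk.py 3; python3 plan.py "[(626,142.4,120,-78.5)]"
```

```text
('green', (60, 97)) attempt to get argmax of an empty sequence
topred 115 rect c [646.5  46.3] size [38.3 26.9] long ax deg 11.2 z [77.  82.7 88.3]
topyel 269 rect c [595.9 259.4] size [75.6 47.2] long ax deg 104.3 z [105.9 109.3 112.3]
('yel', (166, 195)) attempt to get argmax of an empty sequence
sidegreen 59 rect c [592.8 251.8] size [49.1 21. ] long ax deg 104.3 z [70.8 77.1 85.2]
sidered 125 rect c [644.7  43.1] size [45.5 32.7] long ax deg 13.8 z [76.8 81.4 86.1]
sideyel 353 rect c [600.5 257.6] size [77.4 62.5] long ax deg 101.0 z [101.2 108.5 111.3]
sideyel 31 rect c [601.2 256. ] size [29.2 22. ] long ax deg 61.8 z [175.9 177.5 179.1]
t 18.4 p [632.2 145.2  42.7] th -78.2 j6 -0.27 F [-0.7 -0.7  0.3] w 85.4
0 [0.07, 0.27, -2.57, 0.002]
1 [0.07, 0.27, -2.57, 0.002]
2 [0.07, 0.27, -2.57, 0.002]
```

Request:
send_rows([
  [[0,0.3,-1,0,1],[0,0.2,-2.5,0,1],[0,0,-3,0,1],[0,0,-3,0,0],[1,0,-0.5,0,0],[2.5,0,0,0,0],[1,0,0,0,0],[0,0,0,0,0],[0,0,0,0,0]],
])

```text
clock: 19.15
position: [637.2, 99.5, 151.8]
ee_rot: [0.777, -0.63, -0.002, 0.009]
contact_force: [-0.2, 0.0, 0.3]
gripper_width: 12.5
```

```bash
python3 - <<'E'
from h import *
im,W=wrist_world(tag="w5"); m=masks(im)
for a in [("red",(60,100)),("blue",(66,74)),("grey",(5,12)),("green",(70,100))]:
    try: blob(W,m[a[0]],(100,400,0,384),a[1],a[0])
    except Exception as e: print(a,e)
E
python3 chk.py 4; python3 plan.py "[(645.5,45,110,-78.5)]"
```

```text
red 2598 rect c [647.2  46.1] size [43.1 32.9] long ax deg 12.0 z [76.2 82.1 86.4]
blue 1164 rect c [627.4 142.4] size [43.4 33.8] long ax deg 100.3 z [68.  69.9 71. ]
grey 6828 rect c [639.1  84.5] size [150.   80.9] long ax deg 102.2 z [6.9 8.1 9.4]
('green', (70, 100)) attempt to get argmax of an empty sequence
('green', (60, 97)) attempt to get argmax of an empty sequence
topred 66 rect c [648.6  39.1] size [39.1 17.5] long ax deg 25.5 z [80.6 85.1 88.7]
topyel 299 rect c [602. 260.] size [74.1 58.4] long ax deg 102.3 z [106.  109.1 112.4]
topyel 57 rect c [603.3 261.8] size [22.5 20.4] long ax deg 42.9 z [174.7 177.4 179.6]
sidegreen 79 rect c [591.  246.4] size [59.6 31.8] long ax deg 137.4 z [71.  77.5 84.7]
sidered 122 rect c [644.1  42.4] size [43.2 30.4] long ax deg 8.7 z [76.6 82.  86.5]
sideyel 359 rect c [599.1 257.6] size [75.8 63.6] long ax deg 104.0 z [100.5 108.4 111.4]
sideyel 33 rect c [601.6 257.7] size [27.6 22.3] long ax deg 59.7 z [174.8 176.6 180.2]
t 19.3 p [636.9 100.3 151. ] th -78.0 j6 -0.2 F [0.3 1.1 0.2] w -0.3
0 [2.77, 0.12, 2.08, 0.004]
1 [2.78, 0.1, 2.08, 0.004]
```

View pics/w5.png

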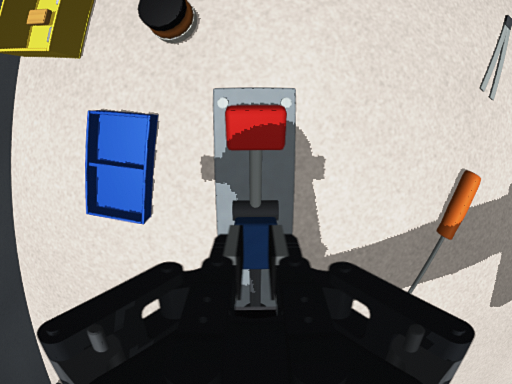

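The wrist view shows the red paddle at (255,128) and the jack let go with its base flat. The saddle works out at (602.4,259.8), about 0.5 mm from the lift mark. Next is the handle.

Request:
send_rows([
  [[1.5,0.1,1,0,0],[2.5,0.1,1.5,0,0],[1.2,0,1.5,0,0],[0,0,0.5,0,0],[0,0,0,0,0],[0,0,0,0,0]],
])

```text
clock: 19.8
position: [643.9, 48.8, 100.9]
ee_rot: [0.779, -0.627, -0.004, 0.012]
contact_force: [-0.4, -0.2, -0.5]
gripper_width: -0.3
```

```bash
python3 plan.py "[(648,44.6,92,-78.5)]"
```

```text
t 19.8 p [643.9  48.8 100.9] th -77.7 j6 -0.12 F [-0.4 -0.2 -0.5] w -0.3
0 [0.49, -0.33, 0.89, 0.013]
```

Request:
send_rows([
  [[0.4,-0.3,0.6,0.01,0],[0,0,0.4,0,0],[0,0,0.6,0,0],[0,0,0.6,0,0],[0,0,0,0,0]],
])

```text
clock: 20.22
position: [649.6, 47.7, 79.9]
ee_rot: [0.776, -0.63, -0.002, 0.01]
contact_force: [-1.6, 1.4, 2.4]
gripper_width: -0.2
```

```bash
python3 plan.py "[(648,44.6,42,-78.5)]"
```

```text
t 20.22 p [649.6  47.7  79.9] th -78.1 j6 -0.12 F [-1.6  1.4  2.4] w -0.2
0 [0.12, 0.08, 1.9, 0.003]
1 [0.12, 0.08, 1.9, 0.003]
```

Contact with the paddle. First stroke.

Request:
send_rows([
  [[0.1,0,0.8,0,0],[0.1,0,0.8,0,0],[0,0,0.8,0,0],[0,0,0.8,0,0],[0,0,0.8,0,0],[0,0,0.7,0,0]],
])

```text
clock: 20.72
position: [652.8, 43.4, 42.1]
ee_rot: [0.778, -0.628, 0.003, 0.009]
contact_force: [-14.5, 5.8, 44.5]
gripper_width: -0.0
```

```bash
python3 plan.py "[(648,44.6,42,-78.5)]"
```

```text
t 20.72 p [652.8  43.4  42.1] th -77.8 j6 -0.12 F [-14.5   5.8  44.5] w -0.0
0 [-0.21, 0.44, 0.01, 0.012]
```

Request:
send_rows([
  [[0,0.1,0.2,0,0],[0,0,0.2,0,0],[0,0,0.2,0,0]],
])

```text
clock: 20.97
position: [652.4, 43.5, 44.1]
ee_rot: [0.779, -0.627, 0.005, 0.008]
contact_force: [-3.4, -0.9, 9.5]
gripper_width: 0.0
```

```bash
python3 chk.py 5; python3 plan.py "[(648,44.6,42,-78.5)]"
```

```text
('green', (60, 97)) attempt to get argmax of an empty sequence
('red', (35, 120)) attempt to get argmax of an empty sequence
topyel 49 rect c [590.9 228.5] size [23.2 14.8] long ax deg 4.3 z [115.6 119.1 122.2]
('yel', (166, 195)) attempt to get argmax of an empty sequence
sidegreen 22 rect c [606.8 233.5] size [36.9  6.2] long ax deg 14.4 z [87.  92.  95.5]
sidered 109 rect c [645.6  37.2] size [44.4 31. ] long ax deg 13.5 z [37.  41.6 45.8]
sideyel 351 rect c [599.7 258.6] size [78.8 61.6] long ax deg 101.5 z [109.3 118.  121.5]
sideyel 32 rect c [598.8 254.9] size [32.7 18.5] long ax deg 69.4 z [176.  177.8 189.4]
t 21.07 p [652.4  43.5  43.9] th -77.6 j6 -0.12 F [-3.6 -0.7 10.1] w -0.3
0 [-0.2, 0.41, 0.19, 0.015]
```

First stroke done: the plate rose from 108.4 to 118 and the paddle is at z ≈ 42. Next I let the handle come back up.

Request:
send_rows([
  [[0,0,-0.8,0,0],[0,0.1,-0.8,0,0],[0,0.1,-0.8,0,0],[0,0.1,-0.8,0,0],[0,0.1,-1,0,0],[0,0,-1,0,0],[0,0,-1,0,0],[0,0,-0.6,0,0],[0,0,0,0,0],[0,0,0,0,0]],
])

```text
clock: 21.9
position: [648.7, 45.7, 117.9]
ee_rot: [0.779, -0.627, 0.005, 0.006]
contact_force: [0.0, 0.5, 0.3]
gripper_width: -0.0
```

```bash
python3 chk.py 6;  python3 - <<'E'
from h import *
im,W=wrist_world(tag="w6"); m=masks(im)
for a in [("red",(30,100)),("blue",(66,74)),("grey",(5,12))]:
    try: blob(W,m[a[0]],(100,400,0,384),a[1],a[0])
    except Exception as e: print(a,e)
E
python3 plan.py "[(648,44.6,85,-78.5)]"
```

```text
('green', (60, 97)) attempt to get argmax of an empty sequence
('red', (35, 120)) attempt to get argmax of an empty sequence
topyel 207 rect c [600.3 250.2] size [55.3 51.4] long ax deg 101.9 z [105.3 109.2 112.5]
('yel', (166, 195)) attempt to get argmax of an empty sequence
sidegreen 77 rect c [591.5 248.2] size [61.1 29.5] long ax deg 134.0 z [70.2 77.6 85.7]
sidered 119 rect c [644.5  44. ] size [41.9 30.8] long ax deg 11.5 z [75.9 82.3 86.7]
sideyel 356 rect c [600.1 258.8] size [76.9 61.2] long ax deg 101.4 z [100.3 108.4 111.4]
sideyel 33 rect c [602.4 258.3] size [25.9 22.2] long ax deg 60.6 z [176.  177.2 179.5]
red 2589 rect c [647.5  45.6] size [42.6 32.9] long ax deg 12.5 z [77.6 83.1 86.4]
blue 170 rect c [630.7 128.7] size [15.5  8.8] long ax deg 107.1 z [67.2 69.9 70.8]
grey 5367 rect c [642.6  67.8] size [116.6  80.7] long ax deg 102.0 z [6.8 8.1 9.5]
t 22.05 p [648.4  45.7 117.2] th -77.6 j6 -0.12 F [-0.5 -0.4 -0.3] w 0.4
0 [0.04, 0.05, 3.22, 0.016]
```

The handle is fully back (z ≈ 82), the plate is down (108.4), and the jack hasn't moved. Second press.

Request:
send_rows([
  [[0,0,1,0.01,0],[0,0,1.2,0,0],[0.1,0,0.8,0,0],[0.1,0,0.7,0,0],[0,0,0.7,0,0],[0,0,0.7,0,0],[0,0,0.7,0,0]],
])

```text
clock: 22.63
position: [650.5, 40.1, 56.5]
ee_rot: [0.776, -0.631, 0.007, 0.008]
contact_force: [-0.7, -3.9, 8.4]
gripper_width: 0.3
```

```bash
python3 plan.py "[(649,43,42,-78.5)]"
```

```text
t 22.63 p [650.5  40.1  56.5] th -78.2 j6 -0.13 F [-0.7 -3.9  8.4] w 0.3
0 [-0.34, 0.08, 1.44, 0.005]
```

Request:
send_rows([
  [[-0.1,0.05,0.7,0,0],[0,0,0.7,0,0],[0,0,0.5,0,0],[0,0,0.3,0,0],[0,0,0.3,0,0],[0,0,0.3,0,0]],
])

```text
clock: 23.13
position: [650.8, 39.3, 42.8]
ee_rot: [0.778, -0.629, 0.01, 0.009]
contact_force: [-5.6, 0.4, 15.2]
gripper_width: 0.1
```

```bash
python3 chk.py 7; python3 plan.py "[(649,43,42,-78.5)]"
```

```text
('green', (60, 97)) attempt to get argmax of an empty sequence
('red', (35, 120)) attempt to get argmax of an empty sequence
topyel 26 rect c [587.6 227.7] size [15.4 15.1] long ax deg 16.8 z [116.  119.5 122.6]
('yel', (166, 195)) attempt to get argmax of an empty sequence
sidegreen 24 rect c [606.  234.2] size [33.7  6.2] long ax deg 13.8 z [87.2 93.  96.4]
sidered 96 rect c [645.4  37.7] size [43.4 32.5] long ax deg 13.6 z [36.8 41.  45.2]
sideyel 350 rect c [600.2 258.4] size [76.6 63.4] long ax deg 102.1 z [110.2 118.5 121.6]
sideyel 32 rect c [598.9 254.4] size [31.6 18.3] long ax deg 71.5 z [175.7 177.7 188.6]
t 23.23 p [650.8  39.3  42.8] th -77.9 j6 -0.13 F [-6.1  0.6 16.8] w -0.0
0 [-0.41, 0.1, 0.07, 0.01]
```

Request:
send_rows([
  [[0,0.05,0.4,0,0],[0,0,0.45,0,0]],
])

```text
clock: 23.4
position: [651.0, 39.3, 42.3]
ee_rot: [0.778, -0.628, 0.011, 0.008]
contact_force: [-10.7, 1.5, 26.7]
gripper_width: -0.4
```

Run:
```python
from h import *
for i in range(4):
    s=arm.read_state(); print(s["clock"],s["position"].round(1),np.round(s["contact_force"],1))
    im,d=optics.get_image("side")
W=world("side",d); m=masks(im); blob(W,m["red"],(0,300,90,300),(30,120),"red"); blob(W,m["yel"],(165,215,75,130),(98,140),"plate")
K,Rm,t=cal("side")
cv2.imwrite("pics/end.png",cv2.resize(im[60:200,130:330],None,fx=4,fy=4,interpolation=cv2.INTER_CUBIC))
```

```text
23.4 [651.   39.3  42.3] [-10.7   1.5  26.7]
23.45 [651.   39.3  42.5] [-9.7  1.2 23.6]
23.5 [651.   39.3  42.5] [-8.8  0.7 22.7]
23.55 [651.   39.3  42.5] [-9.3  1.1 23.8]
red 106 rect c [644.8  37.4] size [41.9 31.1] long ax deg 11.1 z [33.8 40.1 44.7]
plate 352 rect c [599.9 258.1] size [79.1 62.1] long ax deg 102.4 z [109.7 118.4 121.6]
```

View pics/end.png

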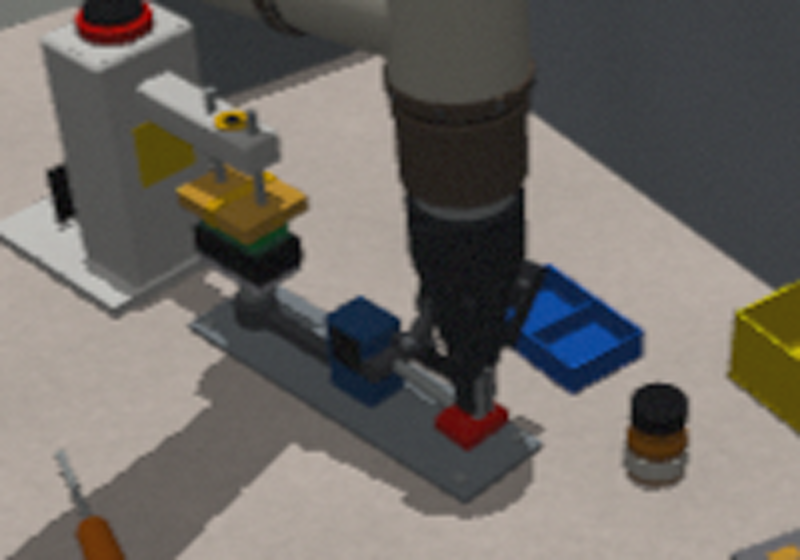

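The crop shows the closed fingers holding the red paddle down at (470,420). The plate at (240,200) is raised and resting on the module at (250,250), and the jack is flat on the table. The readings are steady, so I'm handing in.

```bash
python3 -c "
from bench import job; print(job.job_done())"
```

```text
the job is handed in; nothing more can be done
None
```

I completed the task and handed it in at about 23.6 s of the 72 s allowed; hand-in gave no verdict.

- **Module:** the green module went onto the pegs and was let go. Its top measured 87.2 mm (expected 87) and its centre was within about 1 mm of the saddle.
- **Jack:** I carried it by the block and set it down with the saddle at about (602.4, 259.8), against a lift mark at about (602, 260). The yaw difference is under 1°, and it was let go.
- **First stroke:** the plate rose about 10 mm, then the handle came fully back up. The paddle was at about 82 mm, the plate was back at its rest height, and the jack had not moved.
- **Final hold:** the fingers hold the handle down with a steady 23–24 N. The paddle top is at about 40–41 mm and the plate is raised about 10 mm on the module.

**Not clean:**
- **Side load:** the hold has about 9 N of sideways force, but the jack showed no measurable shift.
- **Peak push:** the first stroke peaked at 44.5 N through the fingertips. The 40 N limit applies to the arm and gripper body, so I don't expect it to count.
- **Camera view:** the plate and arm hid the module at the end, so I judged its final seat from the plate height and the last image. The top camera could not see the handle either.

I did not measure the bystanders again after the moves, but no contact with them showed in the pictures.

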